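# Set the pattern screw of a spray gun

## Robot

A 7-joint arm with a two-finger parallel gripper is mounted at the origin on a cart in front of the work surface, level with it; the furniture and walls round the work are solid. World frame = base frame: x ahead of the robot, y to its left, z up, the work surface at z = 0. Lengths are in m, angles in rad, forces in N, time in s.
With the tool pointing down it reaches from about 0.425 to 0.875 m from the base axis. Payload 9.9 kg.
Tool frame: the origin (TCP) lies midway between the tips of the shut fingers; the grasp point (between the pads) lies 19 mm behind it; z points along the fingers, y is the line along which they close (so a half turn about z gives the same grasp; the last joint's range is limited). The gripper opens to 85 mm and grips with 20 to 120 N. Pads are 22 mm wide; open, the fingers measure 114 mm over their backs; the gripper's body (76 mm by 85 mm) begins 54 mm behind the grasp point. The pads swing forward as they close: fully open they stand 13 mm farther back than shut.
Start: joints at [-1.38, 0.576, 0.025, 1.437, -0.015, 1.129, -0.057], TCP at [0.183, 0.65, 0.231] pointing down, gripper open.
Joint ranges: [-2.76, 2.76], [-0.34, 2.15], [-1.52, 1.57], [0.19, 2.46], [-1.09, 4.23], [0.17, 1.99], [-2.82, 2.82]. Speed limits (rad/s): [2.22, 2.22, 3.01, 3.01, 3.14, 3.14, 3.14].

## Interface

Orientations are given as a unit quaternion [w, x, y, z].
In Python, from cell import robot gives the robot as it stands.
- The arm moves only by the tool servo_tool, never from a script. Its argument "motion" is a list of rows, each a list of 4 numbers: the shift along the tool's x, y, z in mm, then the turn about the tool's z in degrees. A call has 1 to 5 rows; each row is the pose to reach, as a shift and turn from the pose commanded when the call began, along the tool's axes at that moment; what a row does not reach only later rows make up. A row lasts 1/12 s, in which the tool goes at most 41.7 mm and 7.16 degrees, less where a joint would pass 70% of its speed; a pose out of reach is approached as far as the arm can. A call with a gripper value outside its range is refused whole. "claw" is the opening, from -1 (shut) to 1 (fully open), so that 0 is half open, set as the call begins (left out, the last holds). The fingers move at their own pace and stop on an object; "squeeze" is the grip in N (left out, the last holds). Time passes only in rows, so rows that repeat a pose let the fingers close. It gives the time, the measured TCP pose, the force, the opening and the grip force at its end, in the units of the state.
- robot.sense(): the state, without advancing time (a new reading comes with each control period).
- robot.grab_frame(name): name is "scene" or "side" or "wrist"; returns the picture (480x640x3 uint8, red, green, blue); there is no depth.
- robot.get_calibration(name): a dict with "vertical_fov" (degrees; the focal length in pixels is half the picture's height over the tangent of half this angle, whatever the lens; pixels are square), "cx", "cy" (the principal point, pixels), "dist" ([k1, k2, p1, p2, k3] as OpenCV has them; the pictures are not rectified), "R" (3x3) and "t" (3): a world point X has camera coordinates R X + t. Camera axes: x right, y down, z forward; pixel columns grow to the right and rows downward; lengths in m; the calibration is good to about 2 mm. A picture is of the moment at which its call begins: read the wrist's pose just before it. get_calibration takes no time and is no camera call; for the wrist camera it gives the pose at the moment of the call.
- robot.hand_in(): hands the job in; it is judged then, once.
The state is a dict: "t": time; "qpos": joint angles; "qd": joint speeds; "joint_torque": joint torques, N m; "ee_pos": TCP position; "orientation": TCP orientation; "ft_force": force on the tool from outside, world axes, zero at the start; "ft_torque": the same for the moment, N m; "gripper_width": opening from 0.0 (shut) to 1.0 (fully open); "finger_force": force on a finger pad.
Only numpy, scipy, OpenCV 4.12 (cv2) and the standard library are available. Lean on these libraries where they do the work, as an engineer would, in place of code of your own. Each camera call takes 0.05 s, during which the arm holds its last target. There are 200 camera calls.

## Task

The spray gun clamped on its side in the service stand needs its spray pattern set: first squeeze its trigger fully back towards the handle and let it spring out again, to let off any air left in the gun. Then turn the blue knurled knob clockwise until it seats, back it off a quarter turn, and finish while still gripping the knob there, so that the setting cannot creep while a workmate tightens the lock ring. Leave the loose things round the stand where they are.

Things in the scene. Friction and masses are not known exactly. Their poses are not given: they have to be found in the camera images.
- stand: dark aluminium service stand, 160 x 136 x 10 mm base plate fixed to the bench, carrying a metal spray gun clamped on its side with the gun's mid-plane 70 mm above the bench. Origin: on the bench under the middle of the plate. Axes: +y along the gun's barrel to its nozzle, -x down the handle (raked 16 deg towards -y), z up. Only the blue knob (top 121 mm) rises above 92 mm; the small black knob at the gun's rear end is not used
- trigger (a joint): curved steel trigger blade before the handle, hinged about a vertical pivot at x +0.049, y +0.030 m of the stand. 0 = out at rest, 0.27 rad = fully back on its stop; grows as the blade moves to the stand's -y, towards the handle. A spring returns it: about 3 N at rest and 8 N fully back, at the place to pull
- trigger_pull (a point): the place to pull: middle of the blade's front (+y) face, 70 mm from the pivot, 70 mm above the bench. The blade is 6 mm thick and 17 mm high here. Moves 19 mm to -y when fully pulled; the space 25 mm behind the blade, up to the handle, is empty. Axes move with the trigger
- handle_back (a point): middle of the handle's back (-y) face, level with the place to pull, 70 mm above the bench; the handle is fixed, 24 mm high and 27 mm deep along y here. From here to the trigger's front face is 58 mm at rest, about 39 mm fully squeezed. Free all round down to the plate's top, 10 mm above the bench
- pattern_knob (a joint): how far the blue knurled pattern knob is unscrewed, rad: 0 = seated on its hard stop, grows anticlockwise seen from above (pi/2 = a quarter turn open), starts 1.9 to 3.2. Vertical right-hand screw with light even drag (0.04 N m); rises 2 mm a turn and stays where it is left. Its white index line points along the stand's +y (to the nozzle) when seated
- knob_grip (a point): on the axis of the blue knob, 16 mm above its underside and 8 mm below its top (about 112 mm above the bench): the height to grip. The knob is a round cylinder, 26 mm across and 24 mm high; below it come a brass lock ring 24 mm across and the gun's body, whose side lies 28 mm below this point. z is the screw's axis; turns with the knob
- bolt: loose steel hex bolt standing on its head left of the stand, 18 x 16 x 51 mm, origin under it on the bench; leave alone
- black_tape: loose roll of black tape lying left of the stand, 62 mm across, 19 mm high, origin under it; leave alone
- fitting: loose brass and black shut-off fitting right of the stand, 79 x 65 x 44 mm, origin under it; leave alone
- card_box: loose brown card box right of the stand, 60 x 74 x 45 mm, origin under it; leave alone

How it is judged:
By the outcome, as a careful person would: the job done as asked, in the order asked, and still so for the second after the job is handed in, while the arm keeps its last pose, push and grip.
It also fails if it takes over 54 s, if anything falls off the work surface, if the arm or the gripper's body presses on something with over 40 N, if the wrist force passes 120 N, or if a joint passes its speed limit or range.

## Working session

There is one attempt and no reset: what is moved stays moved. The work goes in short steps, Python scripts to look and compute and a tool call to move; the robot and the scene stay as the last step left them, time stands still between calls to the robot, and variables do not carry over. Pictures are saved under pics/ and viewed, at most 10 in all, crops included, and the job is handed in when it is done.

Besides the shell and the picture viewer there is one more tool, called after "Emit:" as a command line: name --pt "numbers of a row" for each row, then --argument value for the rest. servo_tool: Moves the arm, as the interface text tells. Its arguments: {"type":"object","properties":{"motion":{"type":"array","items":{"type":"array","items":{"type":"number"}}},"claw":{"type":"number"},"squeeze":{"type":"number"}},"required":["motion"]}

```bash
mkdir -p pics; ls
cat > h.py <<'E'
import numpy as np, cv2
from cell import robot
def cal(n):
    c=robot.get_calibration(n); f=240/np.tan(np.radians(c["vertical_fov"])/2)
    return np.array([[f,0,c["cx"]],[0,f,c["cy"]],[0,0,1]]),np.array(c["dist"],float),np.array(c["R"]),np.array(c["t"]).ravel()
def proj(n,P,c=None):
    K,d,R,t=c or cal(n); return cv2.projectPoints(np.array(P,float).reshape(-1,3),cv2.Rodrigues(R)[0],t,K,d)[0].reshape(-1,2)
def ray(n,uv,c=None):
    K,d,R,t=c or cal(n); p=cv2.undistortPoints(np.array([[uv]],float),K,d).ravel()
    return -R.T@t, R.T@np.array([p[0],p[1],1])
def onz(n,uv,z,c=None):
    o,v=ray(n,uv,c); return o+v*(z-o[2])/v[2]
def tri(rs):
    A=0;b=0
    for o,v in rs:
        v=v/np.linalg.norm(v);M=np.eye(3)-np.outer(v,v);A=A+M;b=b+M@o
    return np.linalg.solve(A,b)
def snap(n,f):
    c=cal(n); im=robot.grab_frame(n)[:,:,::-1].copy(); cv2.imwrite(f"pics/{f}.png",im); return im,c
E
python3 - <<'E'
from h import *
a,_=snap("scene","scene0"); b,_=snap("side","side0")
s=robot.sense(); print(s["ee_pos"],s["orientation"],s["t"])
E
```

```text
pics
[0.18305605 0.64929973 0.23053159] [-4.44591016e-05  1.36942742e-01  9.90578693e-01 -7.32783971e-04] 0.1
```

View pics/scene0.png

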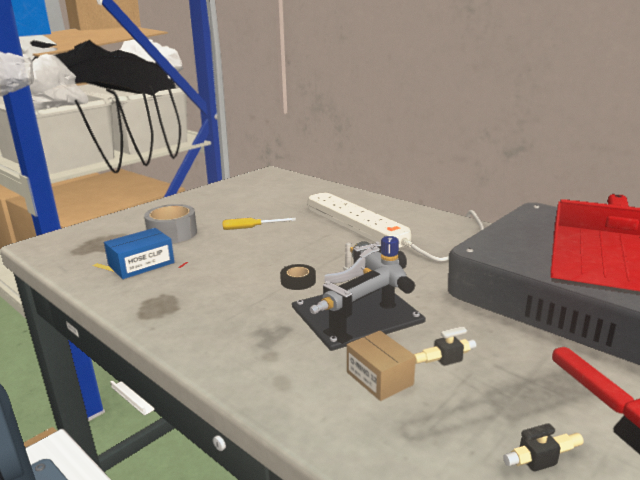

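View pics/side0.png

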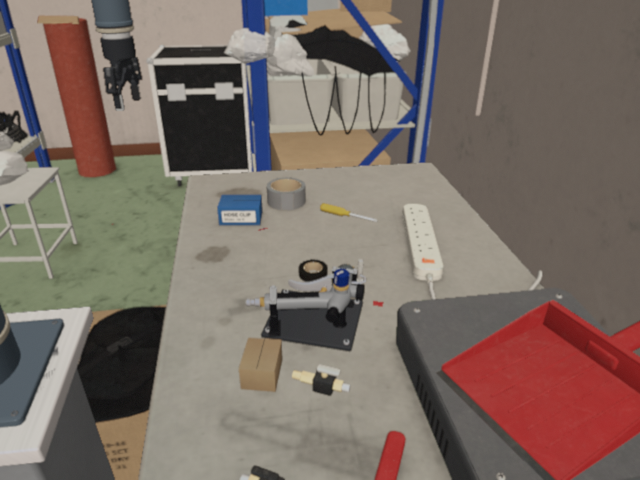

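The stand is mid-bench: the knob is near (390,245) in scene and (342,277) in side, and the nozzle points towards the robot. I'll enlarge both.

Run:
```python
from h import *
a=cv2.imread("pics/scene0.png")[225:355,270:470]; b=cv2.imread("pics/side0.png")[250:355,235:385]
a=cv2.resize(a,None,fx=4,fy=4,interpolation=3)[:, :]; cv2.imwrite("pics/c1.png",a)
b=cv2.resize(b,None,fx=5,fy=5,interpolation=3); cv2.imwrite("pics/c2.png",b)
k=tri([ray("scene",(389.5,246)),ray("side",(342.5,277))]);print(k, proj("scene",k),proj("side",k))
```

```text
[0.60498945 0.03200126 0.1081985 ] [[389.13921801 245.19478842]] [[342.52783614 277.77717158]]
```

View pics/c1.png

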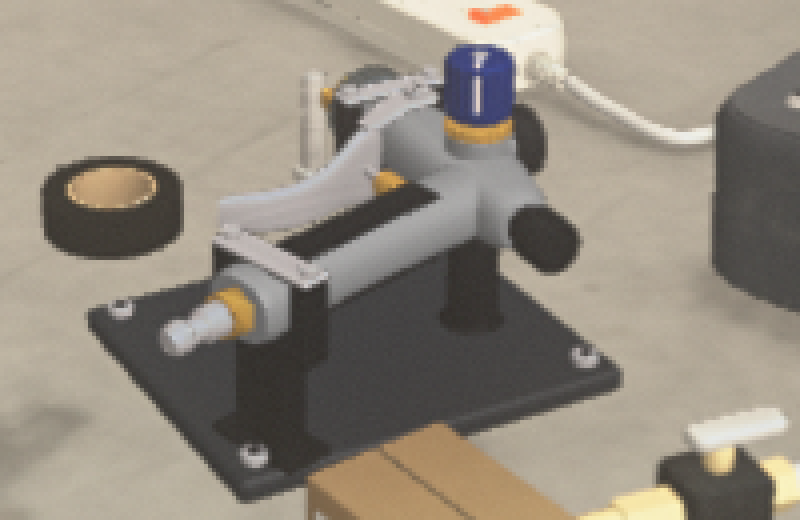

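View pics/c2.png

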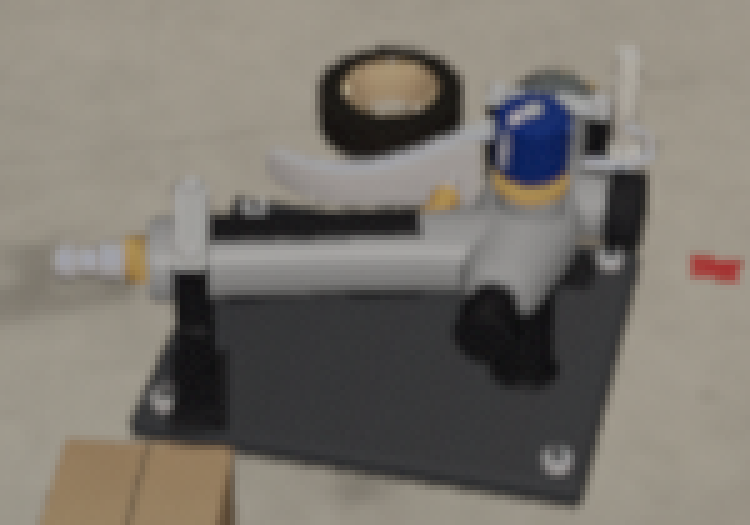

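The enlarged crops show the grey bar pointing at the robot is the handle, with the air connector at its end. The trigger blade curves along its left (+Y) side, so stand +x is roughly world +X. I can read the plate corners in both views.

Run:
```python
from h import *
from scipy.optimize import least_squares
ob=[("scene",(292.5,303.5),(-.08,.068)),("scene",(331,346.5),(-.08,-.068)),("scene",(425,317.5),(.08,-.068)),
("side",(261.6,335.5),(-.08,-.068)),("side",(351,349),(.08,-.068)),("side",(362.4,301),(.08,.068))]
C={n:cal(n) for n in("scene","side")}
def W(p,q,z=.01):
    c,s=np.cos(p[2]),np.sin(p[2]); return np.array([p[0]+c*q[0]-s*q[1],p[1]+s*q[0]+c*q[1],z])
f=lambda p:np.concatenate([proj(n,W(p,q),C[n])[0]-uv for n,uv,q in ob])
r=least_squares(f,[.58,.05,0]);p=r.x;print(p,np.degrees(p[2]));print(r.fun.round(1))
# check screw-to-screw, knob, trigger tip, from two views
k=tri([ray("scene",(270+479/4,225+85/4)),ray("side",(235+534/5,250+137/5))]);print("knob centre",k)
t=tri([ray("scene",(270+222/4,225+212/4)),ray("side",(235+278/5,250+165/5))]);print("trig tip",t)
c,s=np.cos(p[2]),np.sin(p[2]);Ri=np.array([[c,s],[-s,c]])
print("knob stand",Ri@(k[:2]-p[:2]),"tip",Ri@(t[:2]-p[:2]))
K,d,R,tt=cal("wrist");print("wristcam",-R.T@tt,R.T@[0,0,1])
from scipy.spatial.transform import Rotation as Ro
w,x,y,z=robot.sense()["orientation"];M=Ro.from_quat([x,y,z,w]).as_matrix();print(M.round(3))
print("pull",W(p,(-.021,.03)))
```

```text
[ 0.56017126  0.05547527 -0.36381376] -20.844993239059523
[-2.  -1.3 -0.2  0.3  2.  -0.6 -1.8 -0.1  1.   0.5  0.8 -0.5]
knob centre [0.60347553 0.03042722 0.10871288]
trig tip [0.52251355 0.08438926 0.06888737]
knob stand [ 0.04938298 -0.00799914] tip [-0.04548167  0.01362131]
wristcam [0.10594354 0.67156621 0.37202567] [ 0.29928301 -0.08582482 -0.95029668]
[[-0.962  0.271 -0.   ]
 [ 0.271  0.962 -0.001]
 [-0.    -0.001 -1.   ]]
pull [0.55122102 0.09098433 0.01      ]
```

The stand is at (0.56, 0.055) with yaw about -21°, and the knob axis is near (0.604, 0.030). I'll go above the trigger.

Emit:
servo_tool --pt "-30 -27 0 0" --pt "-60 -54 0 0" --pt "-89 -81 0 0" --pt "-119 -107 0 0" --pt "-148 -134 0 0" --claw 1 --squeeze 20

```text
t: 0.52
ee_pos: [0.29, 0.4787, 0.231]
orientation: [0.0, 0.137, 0.991, -0.0]
ft_force: [1.2, 0.1, -0.4]
gripper_width: 0.995
finger_force: 0.0
```

Emit:
servo_tool --pt "-30 -27 0 0" --pt "-60 -54 0 0" --pt "-89 -81 0 0" --pt "-119 -107 0 0" --pt "-148 -134 0 0"

```text
t: 0.93
ee_pos: [0.396, 0.3096, 0.2312]
orientation: [-0.0, 0.137, 0.991, -0.0]
ft_force: [1.0, 0.3, 0.1]
gripper_width: 1.001
finger_force: 0.0
```

Emit:
servo_tool --pt "-30 -27 0 0" --pt "-60 -54 0 0" --pt "-89 -81 0 0" --pt "-119 -107 0 0" --pt "-148 -134 0 0"

```text
t: 1.35
ee_pos: [0.5021, 0.1405, 0.2312]
orientation: [-0.0, 0.137, 0.991, -0.0]
ft_force: [0.7, 0.6, 0.2]
gripper_width: 1.001
finger_force: 0.0
```

Emit:
servo_tool --pt "-30 -27 0 -6" --pt "-60 -53 0 -11" --pt "-60 -53 0 -11" --pt "-60 -53 0 -11" --pt "-60 -53 0 -11"

```text
t: 1.77
ee_pos: [0.5444, 0.0751, 0.2309]
orientation: [-0.001, 0.042, 0.999, 0.0]
ft_force: [0.1, 0.8, -0.2]
gripper_width: 0.999
finger_force: 0.0
```

Run:
```python
from h import *
s=robot.sense(); print(s["t"],s["ee_pos"],s["orientation"],s["ft_force"])
im,c=snap("wrist","w1"); import pickle; pickle.dump(c,open("w1.pkl","wb"))
```

```text
1.7667 [0.54438936 0.0751168  0.23086892] [-5.58349742e-04  4.21784719e-02  9.99109927e-01  1.32595319e-04] [ 0.13924208  0.84165305 -0.15623486]
```

View pics/w1.png

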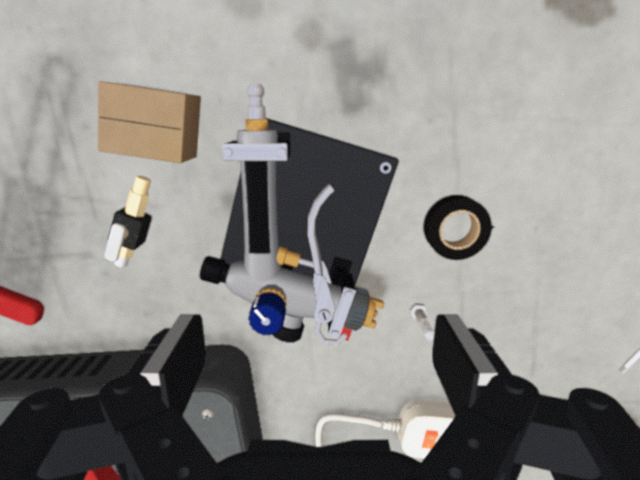

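Close view from above. The trigger pivot is at (325,318), the blade runs from (315,270) to its tip at (330,188), and the handle spans x from about 243 to 277 near row 225. The knob top is near (266,313), with its white line pointing up-left.

Run:
```python
from h import *
import pickle; c=pickle.load(open("w1.pkl","rb"))
for nm,uv,z in [("pivot",(325,318),.08),("tip",(330,188),.078),("blade front mid",(315,225),.078),("blade left",(308,225),.078),("handle back 225",(243,225),.07),("handle right 225",(277,225),.07),("handle back 170",(241,170),.07),("handle back 250",(245,255),.07),("knob top",(266,310),.12)]:
    print(nm,onz("wrist",uv,z,c).round(4))
im=cv2.imread("pics/w1.png")[140:350,190:400]; cv2.imwrite("pics/c3.png",cv2.resize(im,None,fx=2.85,fy=2.85,interpolation=3))
print(proj("wrist",[[.6035,.0304,.121]],c))
# height of trigger from scene + wrist tip
print("tip tri",tri([ray("scene",(270+222/4,225+205/4)),ray("wrist",(331,187),c)]), "knob top", tri([ray("scene",(270+480/4,225+57/4)),ray("wrist",(266,312),c)]))
```

```text
pivot [0.6277 0.0739 0.08  ]
tip [0.5208 0.086  0.078 ]
blade front mid [0.5484 0.0725 0.078 ]
blade left [0.5479 0.0671 0.078 ]
handle back 225 [0.5459 0.0157 0.07  ]
handle right 225 [0.5481 0.0424 0.07  ]
handle back 170 [0.5029 0.0203 0.07  ]
handle back 250 [0.571  0.0138 0.07  ]
knob top [0.5956 0.034  0.12  ]
[[262.17366433 320.89862775]]
tip tri [0.52241298 0.08604939 0.0710588 ] knob top [0.60117534 0.0313272  0.11766191]
```

View pics/c3.png

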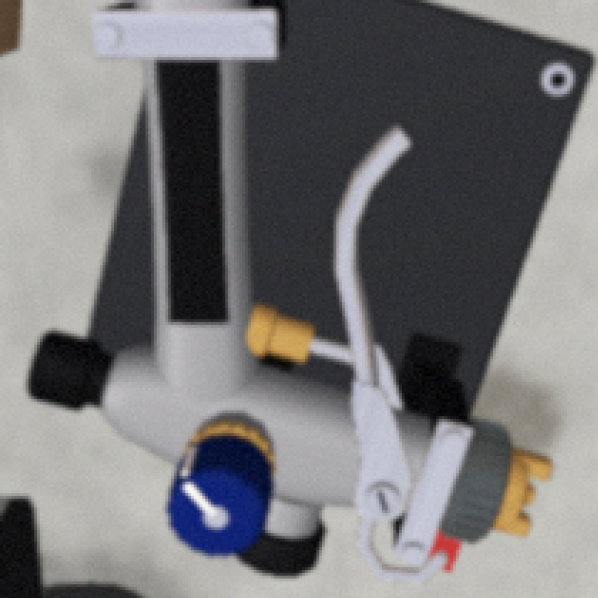

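The blade's front is at about y=0.0725 and the handle's back at about y=0.0155, both around x≈0.55 (57 mm apart, matching 58). I'll descend astride both, biased towards the trigger.

Emit:
servo_tool --pt "-7 -34 10 0" --pt "-7 -34 45 0" --pt "-7 -34 75 0" --pt "-7 -34 100 0" --pt "-7 -34 110 0"

```text
t: 2.23
ee_pos: [0.5467, 0.0422, 0.1184]
orientation: [-0.002, 0.04, 0.999, -0.0]
ft_force: [-0.4, -0.4, 0.2]
gripper_width: 0.999
finger_force: 0.0
```

Emit:
servo_tool --pt "0 0 15 0" --pt "0 0 30 0" --pt "0 0 45 0" --pt "0 0 60 0" --pt "0 0 70 0"

```text
t: 2.65
ee_pos: [0.5487, 0.0421, 0.0508]
orientation: [-0.0, 0.04, 0.999, 0.0]
ft_force: [-0.2, -0.1, 0.4]
gripper_width: 0.999
finger_force: 0.0
```

Run:
```python
from h import *
a,_=snap("side","s2"); b,_=snap("scene","s3")
a=cv2.resize(a[225:355,235:385],None,fx=4,fy=4,interpolation=3)[:, :400]; b=cv2.resize(b[200:330,310:410],None,fx=4,fy=4,interpolation=3)
cv2.imwrite("pics/c4.png",np.hstack([a,b]))
s=robot.sense();print(s["ee_pos"],s["ft_force"])
```

```text
[0.5481652  0.04154668 0.05046711] [ 0.03724179 -0.21640663 -0.63271913]
```

View pics/c4.png

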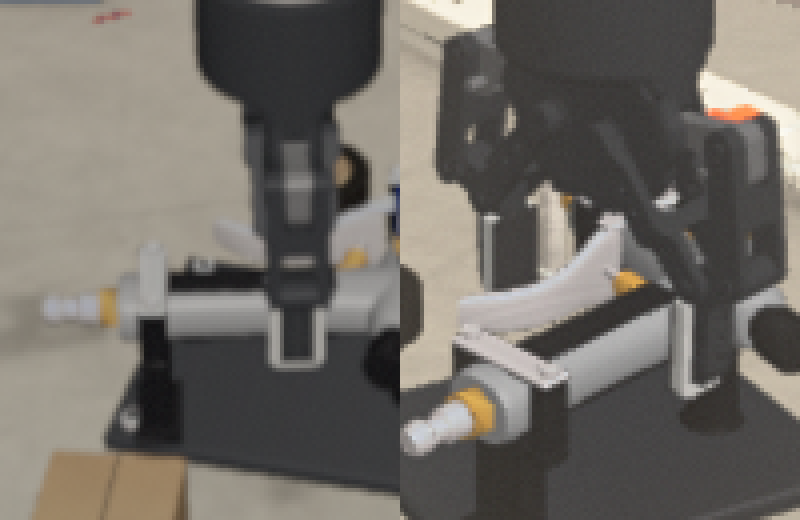

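The pads stand either side of the blade and handle, clear of everything (left pad at about (297,330) and far pad at about (500,240) in the crop). I'll squeeze.

Emit:
servo_tool --pt "0 -2 0 0" --pt "0 -4 0 0" --pt "0 -6 0 0" --pt "0 -7 0 0" --pt "0 -7 0 0" --claw 0.1

```text
t: 3.17
ee_pos: [0.5498, 0.0355, 0.0528]
orientation: [0.002, 0.041, 0.999, 0.001]
ft_force: [0.6, 8.2, 4.1]
gripper_width: 0.553
finger_force: 3.8
```

Emit:
servo_tool --pt "0 0 0 0" --pt "0 0 0 0" --pt "0 0 0 0" --pt "0 0 0 0" --pt "0 0 0 0" --claw -0.3 --squeeze 25

```text
t: 3.58
ee_pos: [0.5498, 0.0353, 0.0531]
orientation: [0.002, 0.041, 0.999, 0.001]
ft_force: [-0.2, 6.7, 8.9]
gripper_width: 0.444
finger_force: 23.3
```

Emit:
servo_tool --pt "0 0 0 0" --pt "0 0 0 0" --pt "0 0 0 0" --pt "0 0 0 0" --pt "0 0 0 0" --squeeze 40

```text
t: 4.0
ee_pos: [0.5498, 0.0351, 0.0532]
orientation: [0.002, 0.041, 0.999, 0.001]
ft_force: [0.2, 5.8, 9.2]
gripper_width: 0.441
finger_force: 36.5
```

Run:
```python
from h import *
b,_=snap("scene","s4"); cv2.imwrite("pics/c5.png",cv2.resize(b[200:330,310:410],None,fx=4,fy=4,interpolation=3))
```

```text
(no output)
```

View pics/c5.png

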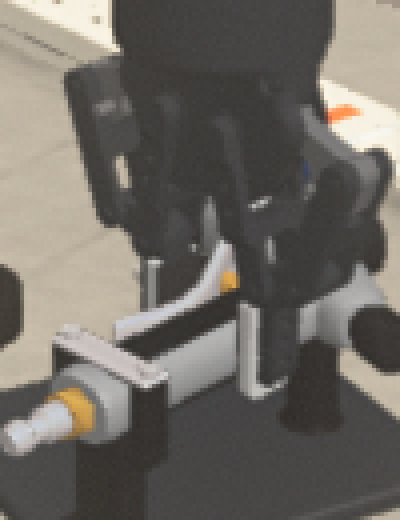

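The blade has swung right in towards the handle, and the width didn't change between 23 and 36 N, so the trigger is on its stop. I'll release and rise.

Emit:
servo_tool --pt "0 0 0 0" --pt "0 2 0 0" --pt "0 4 0 0" --pt "0 6 0 0" --pt "0 6 0 0" --claw 1 --squeeze 20

```text
t: 4.47
ee_pos: [0.5494, 0.0395, 0.0519]
orientation: [0.001, 0.041, 0.999, -0.0]
ft_force: [-0.7, -0.3, -0.5]
gripper_width: 1.002
finger_force: 0.0
```

Emit:
servo_tool --pt "0 0 0 0" --pt "0 0 0 0" --pt "0 0 -10 0" --pt "0 0 -35 0" --pt "0 0 -60 0"

```text
t: 4.88
ee_pos: [0.5481, 0.0391, 0.1119]
orientation: [-0.001, 0.042, 0.999, -0.0]
ft_force: [1.0, -0.4, 0.2]
gripper_width: 1.001
finger_force: 0.0
```

Emit:
servo_tool --pt "0 0 -30 0" --pt "-25 0 -60 0" --pt "-45 -4 -90 0" --pt "-45 -4 -110 0" --pt "-45 -4 -110 0"

```text
t: 5.3
ee_pos: [0.5963, 0.031, 0.2266]
orientation: [0.004, 0.042, 0.999, 0.0]
ft_force: [0.0, 0.6, 1.1]
gripper_width: 1.003
finger_force: 0.0
```

Run:
```python
from h import *
import pickle
s=robot.sense(); print(s["t"],s["ee_pos"],s["orientation"],s["ft_force"],s["ft_torque"],s["qpos"])
im,c=snap("wrist","w2"); pickle.dump(c,open("w2.pkl","wb"))
print(proj("wrist",[[.602,.031,.12],[.625,.074,.08],[.549,.0725,.078]],c))
cv2.imwrite("pics/c6.png",cv2.resize(im[200:420,190:430],None,fx=2.7,fy=2.7,interpolation=3))
```

```text
5.3 [0.59628893 0.03103355 0.22662518] [3.99647489e-03 4.21031063e-02 9.99105203e-01 3.86568519e-04] [0.03150865 0.55799087 1.09884062] [-0.0069663   0.01186563 -0.03184891] [-0.20862061  0.46093794  0.11859268  1.66974014 -0.06186094  1.00655009
  1.41694911]
[[318.44401662 245.22759764]
 [376.81936224 251.68806126]
 [370.22838029 151.13142891]]
```

View pics/c6.png

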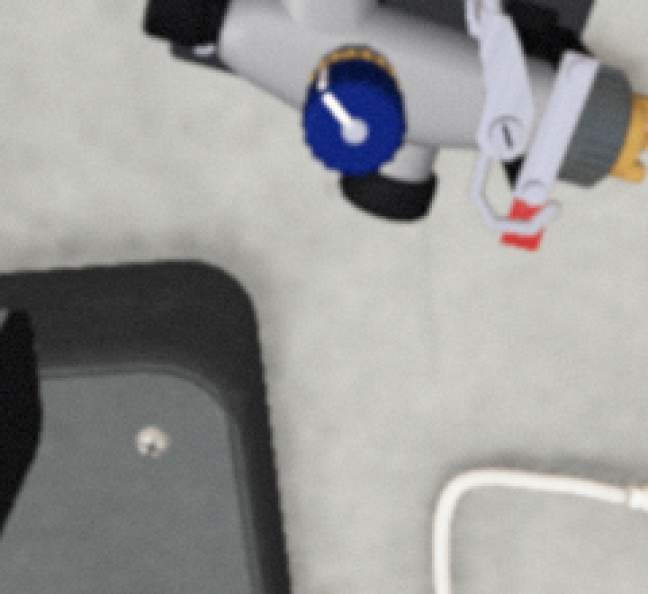

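The knob top is at c6 (354,126), i.e. pixel (321,247), with the index line pointing up-left. I'll triangulate the axis using the three views.

Run:
```python
from h import *
import pickle
c1=pickle.load(open("w1.pkl","rb"));c2=pickle.load(open("w2.pkl","rb"))
r=[ray("wrist",(190+218/2.85,140+508/2.85),c1),ray("wrist",(321,246.8),c2),ray("scene",(270+480/4,225+55/4))]
for s in (r,r[:2],r[1:]): print(tri(s))
a=onz("wrist",(321,246.8),.1205,c2);b=onz("wrist",(190+325/2.7,200+93/2.7),.1205,c2);print(a,b)
d=b-a;L=np.degrees(np.arctan2(d[1],d[0]));print("line angle",L)
p1=onz("wrist",(190+382/2.85,140+498/2.85),.088,c1);p2=onz("wrist",(190+506/2.7,200+132/2.7),.088,c2);print("pivot",p1,p2)
# stand yaw from knob->pivot in stand: screws
```

```text
[0.60437554 0.0322572  0.11791569]
[0.60521699 0.03245809 0.1144187 ]
[0.60453415 0.03177963 0.11849827]
[0.603053  0.0325916 0.1205   ] [0.59400309 0.02641804 0.1205    ]
line angle -145.69942991741857
pivot [0.6202487  0.07356029 0.088     ] [0.61976477 0.07352023 0.088     ]
```

Emit:
servo_tool --pt "-7 2 0 0" --pt "-7 2 30 0" --pt "-7 2 60 0" --pt "-7 2 80 0" --pt "-7 2 80 0"

```text
t: 5.77
ee_pos: [0.5972, 0.0333, 0.1362]
orientation: [-0.005, 0.041, 0.999, -0.001]
ft_force: [-0.9, -0.3, -0.2]
gripper_width: 1.003
finger_force: 0.0
```

Emit:
servo_tool --pt "0 0 0 0" --pt "0 0 0 0" --claw 0.2

```text
t: 5.93
ee_pos: [0.601, 0.0332, 0.1419]
orientation: [0.0, 0.041, 0.999, -0.0]
ft_force: [-0.6, 0.8, 0.1]
gripper_width: 0.748
finger_force: 0.0
```

Emit:
servo_tool --pt "-3 -1 10 0" --pt "-3 -1 20 0" --pt "-3 -1 30 0" --pt "-3 -1 40 0" --pt "-3 -1 48 0"

```text
t: 6.35
ee_pos: [0.6029, 0.032, 0.0919]
orientation: [-0.001, 0.041, 0.999, -0.0]
ft_force: [-0.5, -0.3, -0.0]
gripper_width: 0.6
finger_force: 0.0
```

Emit:
servo_tool --pt "0 0 0 0" --pt "0 0 0 0" --pt "0 0 0 0"

```text
t: 6.6
ee_pos: [0.6036, 0.032, 0.0934]
orientation: [0.0, 0.041, 0.999, -0.0]
ft_force: [0.6, -0.6, 0.1]
gripper_width: 0.598
finger_force: 0.0
```

Emit:
servo_tool --pt "0 0 0 0" --pt "0 0 0 0" --pt "0 0 0 0" --pt "0 0 0 0" --pt "0 0 0 0" --claw -0.6 --squeeze 30

```text
t: 7.02
ee_pos: [0.6038, 0.032, 0.0937]
orientation: [0.0, 0.041, 0.999, 0.0]
ft_force: [0.0, 0.3, 2.9]
gripper_width: 0.289
finger_force: 30.5
```

```bash
python3 -c "
from h import *
s=robot.sense();print(s['t'],s['ee_pos'],s['orientation'],s['ft_force'],s['ft_torque'],s['gripper_width'],s['qpos'][6])"
```

```text
7.0167 [0.60375277 0.03203245 0.09373929] [4.39005738e-04 4.13809021e-02 9.99143345e-01 7.15681005e-05] [0.03291492 0.27615607 2.85952496] [-0.02821442 -0.00260019 -0.0267612 ] 0.288690464629078 1.4350354106311138
```

Emit:
servo_tool --pt "0 0 0 6" --pt "0 0 0.1 12" --pt "0 0 0.1 18" --pt "0 0 0.1 24" --pt "0 0 0.2 30"

```text
t: 7.43
ee_pos: [0.6039, 0.0325, 0.0935]
orientation: [0.0, 0.301, 0.954, 0.0]
ft_force: [1.1, 1.6, 3.7]
gripper_width: 0.29
finger_force: 30.7
```

Emit:
servo_tool --pt "0 0 0 6" --pt "0 0 0.1 12" --pt "0 0 0.1 18" --pt "0 0 0.1 24" --pt "0 0 0.2 30"

```text
t: 7.85
ee_pos: [0.6043, 0.0328, 0.0934]
orientation: [0.001, 0.537, 0.843, 0.001]
ft_force: [1.3, 1.7, 3.1]
gripper_width: 0.292
finger_force: 30.7
```

```bash
cat > st.py <<'E'
from h import *
s=robot.sense();w,x,y,z=s['orientation']
print(s['t'],s['ee_pos'].round(4),"yaw y-axis",round(float(np.degrees(np.arctan2(1-2*(x*x+z*z),2*(x*y-w*z)))),1),s['ft_force'].round(1),s['ft_torque'].round(3),s['gripper_width'],s['finger_force'],s['qpos'][6])
E
python3 st.py; python3 -c "
from h import *
b,_=snap('scene','s5');cv2.imwrite('pics/c7.png',cv2.resize(b[190:300,340:440],None,fx=5,fy=5,interpolation=3))"
```

```text
7.85 [0.6043 0.0328 0.0934] yaw y-axis 25.0 [1.3 1.7 3.1] [ 0.428 -0.283  0.091] 0.2917446268556307 30.673122704029083 0.6445219660705519
```

View pics/c7.png

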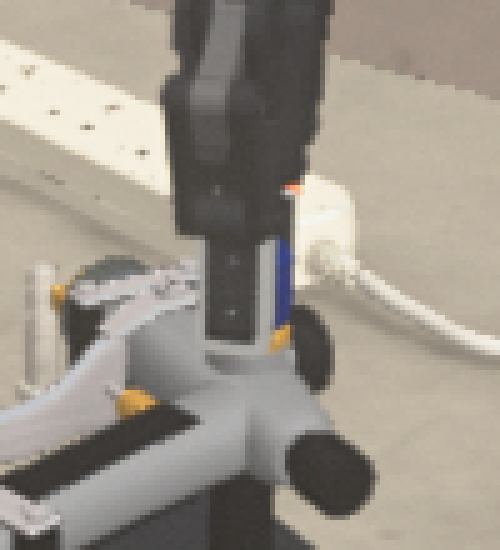

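The pads hold the knob just above the gun body. The index line has gone from the front, so the knob is turning with the grip. I'll carry on.

Emit:
servo_tool --pt "0 0 0 6" --pt "0 0 0.1 12" --pt "0 0 0.1 18" --pt "0 0 0.1 24" --pt "0 0 0.2 30"

```text
t: 8.32
ee_pos: [0.6047, 0.0329, 0.0932]
orientation: [0.001, 0.736, 0.677, 0.001]
ft_force: [3.0, 3.8, 3.8]
gripper_width: 0.294
finger_force: 30.7
```

Emit:
servo_tool --pt "0 0 0 6" --pt "0 0 0.1 12" --pt "0 0 0.1 18" --pt "0 0 0.1 24" --pt "0 0 0.2 30"

```text
t: 8.73
ee_pos: [0.6052, 0.0327, 0.0931]
orientation: [0.001, 0.886, 0.463, 0.002]
ft_force: [5.1, 2.5, 2.7]
gripper_width: 0.295
finger_force: 30.6
```

```bash
python3 st.py
```

```text
8.7333 [0.6052 0.0327 0.0931] yaw y-axis -34.8 [5.1 2.5 2.7] [ 0.431 -0.95  -0.005] 0.2954640345659774 30.618845522403717 -0.14458361678086853
```

Emit:
servo_tool --pt "0 0 0 3" --pt "0 0 0 6" --pt "0 0 0 9" --pt "0 0 0.1 12" --pt "0 0 0.1 12"

```text
t: 9.15
ee_pos: [0.6053, 0.0326, 0.093]
orientation: [0.001, 0.93, 0.369, 0.002]
ft_force: [4.5, 2.2, 3.5]
gripper_width: 0.293
finger_force: 30.7
```

```bash
python3 st.py
```

```text
9.15 [0.6053 0.0326 0.093 ] yaw y-axis -46.7 [4.5 2.2 3.5] [ 0.465 -1.122 -0.077] 0.29328379843354657 30.73105752468109 -0.30454315545693955
```

Emit:
servo_tool --pt "0 0 0 2" --pt "0 0 0 4" --pt "0 0 0 6" --pt "0 0 0 6"

```text
t: 9.48
ee_pos: [0.6054, 0.0325, 0.093]
orientation: [0.0, 0.947, 0.32, 0.002]
ft_force: [4.9, 2.3, 3.0]
gripper_width: 0.292
finger_force: 30.7
```

```bash
python3 st.py
```

```text
9.4833 [0.6054 0.0325 0.093 ] yaw y-axis -52.7 [4.9 2.3 3. ] [ 0.411 -1.144 -0.029] 0.29203380709454024 30.667883455753326 -0.38494167185099176
```

Emit:
servo_tool --pt "0 0 0 2" --pt "0 0 0 4" --pt "0 0 0 4"

```text
t: 9.73
ee_pos: [0.6054, 0.0324, 0.093]
orientation: [0.0, 0.958, 0.287, 0.002]
ft_force: [5.6, 2.4, 2.6]
gripper_width: 0.292
finger_force: 30.6
```

```bash
python3 st.py
```

```text
9.7333 [0.6054 0.0324 0.093 ] yaw y-axis -56.7 [5.6 2.4 2.6] [ 0.429 -1.202 -0.008] 0.2916279453898501 30.64619243144989 -0.43932689441595413
```

Emit:
servo_tool --pt "0 0 0 1" --pt "0 0 0 2" --pt "0 0 0 3" --pt "0 0 0 3"

```text
t: 10.07
ee_pos: [0.6054, 0.0324, 0.093]
orientation: [0.0, 0.965, 0.262, 0.002]
ft_force: [5.0, 2.0, 2.4]
gripper_width: 0.292
finger_force: 30.6
```

```bash
python3 st.py
```

```text
10.0667 [0.6054 0.0324 0.093 ] yaw y-axis -59.6 [5.  2.  2.4] [ 0.333 -1.242  0.22 ] 0.29230205185868224 30.61679184436798 -0.4791886384781655
```

Emit:
servo_tool --pt "0 0 0 1" --pt "0 0 0 2" --pt "0 0 0 3" --pt "0 0 0 3"

```text
t: 10.4
ee_pos: [0.6051, 0.0322, 0.093]
orientation: [0.001, 0.972, 0.237, 0.001]
ft_force: [5.7, 1.0, 3.0]
gripper_width: 0.293
finger_force: 30.7
```

```bash
python3 st.py
```

```text
10.4 [0.6051 0.0322 0.093 ] yaw y-axis -62.6 [5.7 1.  3. ] [ 0.189 -1.15   0.53 ] 0.29307400155519464 30.66752940416336 -0.5203576412857189
```

Emit:
servo_tool --pt "0 0 0 1" --pt "0 0 0 2" --pt "0 0 0 3" --pt "0 0 0 3"

```text
t: 10.73
ee_pos: [0.6045, 0.0319, 0.0928]
orientation: [0.0, 0.978, 0.21, 0.001]
ft_force: [6.0, 0.9, 3.5]
gripper_width: 0.294
finger_force: 30.8
```

```bash
python3 st.py
```

```text
10.7333 [0.6045 0.0319 0.0928] yaw y-axis -65.7 [6.  0.9 3.5] [ 0.05  -1.097  0.559] 0.29368949785709897 30.818775594234467 -0.5631129072906871
```

The torque rose to 0.56 N m and levelled off, so the knob is seated and the pads have begun to slip. I'll unwind in small steps to find the zero-torque angle.

Emit:
servo_tool --pt "0 0 0 -1" --pt "0 0 0 -2" --pt "0 0 0 -2"

```text
t: 10.98
ee_pos: [0.6044, 0.0319, 0.0929]
orientation: [0.0, 0.974, 0.228, 0.001]
ft_force: [6.4, 0.2, 3.4]
gripper_width: 0.294
finger_force: 30.8
```

```bash
python3 st.py
```

```text
10.9833 [0.6044 0.0319 0.0929] yaw y-axis -63.7 [6.4 0.2 3.4] [ 0.056 -1.1    0.052] 0.2935397952150873 30.76719045639038 -0.5343374254887544
```

Emit:
servo_tool --pt "0 0 0 -1" --pt "0 0 0 -2" --pt "0 0 0 -2"

```text
t: 11.23
ee_pos: [0.6044, 0.0318, 0.0929]
orientation: [0.0, 0.97, 0.245, 0.001]
ft_force: [5.8, 0.8, 3.5]
gripper_width: 0.292
finger_force: 30.8
```

```bash
python3 st.py
```

```text
11.2333 [0.6044 0.0318 0.0929] yaw y-axis -61.7 [5.8 0.8 3.5] [ 0.022 -1.059 -0.02 ] 0.29194102562969765 30.776089131832123 -0.5069755596895495
```

Emit:
servo_tool --pt "0 0 0 -1" --pt "0 0 0 -2" --pt "0 0 0 -2"

```text
t: 11.48
ee_pos: [0.6044, 0.0319, 0.0929]
orientation: [0.0, 0.965, 0.261, 0.001]
ft_force: [5.5, 0.8, 3.3]
gripper_width: 0.294
finger_force: 30.8
```

```bash
python3 st.py
```

```text
11.4833 [0.6044 0.0319 0.0929] yaw y-axis -59.7 [5.5 0.8 3.3] [ 1.000e-03 -1.144e+00  3.000e-02] 0.293766151785915 30.781731605529785 -0.47963671901432275
```

Emit:
servo_tool --pt "0 0 0 -1" --pt "0 0 0 -2" --pt "0 0 0 -2"

```text
t: 11.73
ee_pos: [0.6045, 0.0319, 0.0929]
orientation: [0.0, 0.961, 0.278, 0.001]
ft_force: [5.1, 0.9, 3.7]
gripper_width: 0.29
finger_force: 30.8
```

```bash
python3 st.py
```

```text
11.7333 [0.6045 0.0319 0.0929] yaw y-axis -57.7 [5.1 0.9 3.7] [ 0.091 -1.074  0.071] 0.29014375331820574 30.787116587162018 -0.45230768578687197
```

The torque vanished at yaw about -63.6°, so a quarter turn back ends at about +26.5°. From -57.7° that leaves 84.5°.

Emit:
servo_tool --pt "0 0 0 -6" --pt "0 0 -0.1 -12" --pt "0 0 -0.1 -18" --pt "0 0 -0.1 -24" --pt "0 0 -0.2 -30"

```text
t: 12.15
ee_pos: [0.6045, 0.0318, 0.0931]
orientation: [0.001, 0.855, 0.519, 0.001]
ft_force: [5.4, -0.4, 3.1]
gripper_width: 0.291
finger_force: 30.8
```

Emit:
servo_tool --pt "0 0 0 -6" --pt "0 0 -0.1 -12" --pt "0 0 -0.1 -18" --pt "0 0 -0.1 -24" --pt "0 0 -0.2 -30"

```text
t: 12.57
ee_pos: [0.6046, 0.0318, 0.0933]
orientation: [0.001, 0.691, 0.723, 0.001]
ft_force: [4.9, 0.0, 2.1]
gripper_width: 0.293
finger_force: 30.7
```

Emit:
servo_tool --pt "0 0 0 -6" --pt "0 0 -0.1 -12" --pt "0 0 -0.1 -18" --pt "0 0 -0.1 -24" --pt "0 0 -0.1 -24.5"

```text
t: 12.98
ee_pos: [0.6047, 0.0318, 0.0935]
orientation: [0.001, 0.521, 0.853, 0.001]
ft_force: [6.0, 0.8, 3.2]
gripper_width: 0.291
finger_force: 30.7
```

Emit:
servo_tool --pt "0 0 0 0" --pt "0 0 0 0" --pt "0 0 0 0"

```text
t: 13.23
ee_pos: [0.6047, 0.0318, 0.0934]
orientation: [0.001, 0.524, 0.852, 0.001]
ft_force: [5.8, 1.0, 4.1]
gripper_width: 0.295
finger_force: 30.7
```

```bash
python3 st.py
```

```text
13.2333 [0.6047 0.0318 0.0934] yaw y-axis 26.8 [5.8 1.  4.1] [ 0.018 -1.179  0.028] 0.29548108859963207 30.709493458271027 0.6697118328452943
```

```bash
python3 -c "
from cell import robot
print(robot.hand_in())"
```

```text
the job is handed in; nothing more can be done
None
```

I squeezed the trigger fully back and released it, seated the knob clockwise, backed it off about 90° and handed in at 13.2 s still gripping it; the quarter turn is from the gripper's angle and wrist torque, not a final look at the index line.

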